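Lock the camera's lens tube in its bayonet socket

ROBOT

A 6-joint arm with a two-finger parallel gripper is mounted at the origin on a cart in front of the work surface, level with it; the furniture and walls round the work are solid. World frame = base frame: x ahead of the robot, y to its left, z up, the work surface at z = 0. Lengths are in m, angles in degrees, forces in N, time in s.
With the tool pointing down it reaches from about 0.4 to 0.825 m from the base axis. Payload 7 kg.
Tool frame: the origin (TCP) lies between the finger pads; the fingertips stand 19 mm ahead of it and the grasp point (between the pads) is the TCP; x points along the fingers, y is the direction in which the jaws open and shut, and the axes are right-handed (so a half turn about x gives the same grasp; the last joint's range is limited). The gripper opens to 88 mm and grips with 3 to 60 N. Pads are 19 mm wide; open, the fingers measure 130 mm over their backs; the gripper's body (78 mm by 193 mm) begins 47 mm behind the grasp point.
Start: joints at [-53.337, 20.546, 0.682, 0, -70.136, -16.507], TCP at [0.233, -0.634, 0.216] pointing down, gripper open.
Joint ranges: [-176.03, 176.03], [-82.01, 121.73], [-58.28, 71.71], [-173.87, 95.51], [-174.79, -0.11], [-173.66, 173.66]. Speed limits (degrees/s): [136.94, 136.94, 172.46, 180, 180, 180].

INTERFACE

Orientations are given as [roll, pitch, yaw] about the fixed x, y, z axes, in that order (R = Rz(yaw) Ry(pitch) Rx(roll)).
In Python, from plant import r gives the robot as it stands.
- The arm moves only by the tool send_rows, never from a script. Its argument "plan" is a list of rows, each a list of 2 entries, a list of its own where there are three numbers: the shift along the tool's x, y, z scaled (see below), then the turn, a rotation vector about the tool's x, y, z scaled (see below). A call has exactly 5 rows; each row is the pose to reach, as a shift and turn from the pose measured when the call began, along the tool's axes at that moment; what a row does not reach only later rows make up. The controller multiplies each number of a shift by 0.15 m and each number of a turn by pi/4 rad. A row lasts 1/10 s, in which the tool goes at most 50 mm and 8.59 degrees, less where a joint would pass 70% of its speed; a pose out of reach is approached as far as the arm can. A call with a number of a shift or a turn outside -1 to 1 is refused whole. A call with a gripper value outside its range is refused whole. "jaw" is the opening, from -1 (shut) to 1 (fully open), so that 0 is half open, set as the call begins (left out, the last holds). The fingers move at their own pace and stop on an object; "force" is the grip in N (left out, the last holds). Time passes only in rows, so rows that repeat a pose let the fingers close, or fill a call up. It gives the time, the measured TCP pose, the force and the opening at its end, in the units of the state.
- r.get_state(): the state, without advancing time (a new reading comes with each control period).
- r.capture(name): name is "scene" or "top" or "wrist"; returns a dict with "color" (420x560x3 uint8, red, green, blue), "range_z" (420x560 float32, m along the optical axis (not along the pixel's ray), 0 where there is no reading), "mtx" (3x3 intrinsics, pixels), "pose" (4x4, takes a point from camera to world coordinates). Camera axes: x right, y down, z forward; pixel columns grow to the right and rows downward; lengths in m; the calibration is good to about 2 mm. A picture is of the moment at which its call begins.
- r.close_job(): hands the job in, once; it reports no verdict.
Trained networks look in a picture, given as the dict that the camera call returned (one of the last four; its "shot" number tells which), for a name from the list of things; names that differ only in an ending like _2 or _b are one class to them, and where a whole thing is asked for, a point or a joint stands for the part that bears it (a point fixed in the world has none). Each returns a list of dicts, best first, with "score" (0 to 1); they miss things now and then, are a little off and sometimes report something else, mostly with a low value. They report only what shows in the picture. A call takes as long as a camera call.
- r.find_in(picture, target): "uv" ([column, row] in pixels, amid what is visible of it).
- r.trace(picture, target): "mask" (420x560 bool, what is visible of it) and "uv" ([column, row] in pixels, amid what is visible of it).
The state is a dict: "time_s": time; "joints": joint angles; "qd": joint speeds; "joint_torque": joint torques, N m; "tcp_pos": TCP position; "eef_rot": TCP orientation; "contact_force": force on the tool from outside, world axes, zero at the start; "moment": the same for the moment, N m; "gripper_width": finger opening in m.
Only numpy, scipy, OpenCV 4.12 (cv2) and the standard library are available. Lean on these libraries where they do the work, as an engineer would, in place of code of your own. Each camera call takes 0.05 s, during which the arm holds its last target. There are 200 camera calls.

TASK

The lens tube of the bench camera has been slipped into its bayonet socket but is not locked yet. With the fingertips, push the steel pin that stands out of the tube along the slot towards the camera as far as it goes, then push it sideways through the cross slot all the way to its far end, and come away from it. Push gently and push only the pin: do not force it against the ends of the slot, pinch it or draw the tube back out, and leave the parts standing around the camera where they are.

Things in the scene. Friction and masses are not known exactly. Their poses are not given: they have to be found in the camera images.
- camera_mount: bench camera and socket, screwed down. Origin on the table under the socket's middle, z up, +y along the lens axis (75 mm up) from the tube's free end to the camera. Bright sleeve, 52 outside diameter, y -40 to 40, top 101 up; flange 60 in diameter, y 36 to 44; dark ribbed camera 60 x 60, y 44 to 98, top 105 up; base plate 58 wide, y 30 to 110, 12 high. Lengths in mm
- pin_top (a point): centre of the outer end of the steel pin that stands radially out of the tube through the slot, 62 mm from the lens axis. Its polished knob, 10 in diameter, spans 33 to 62 from the axis and clears the sleeve by 7; its 6 mm shank has 1.5 play to each side in the slot. At the start it leans 30 deg from upright to the mount's -x side: x -31, y -22 to -12, 129 above the table
- slot_corner (a point): fixed point: where the outer end of the pin (pin_top) is when the pin stands at the corner of the L-shaped slot; mount frame x -31, y +8, 129 above the table. The slot is 9 mm wide; its long leg runs straight along the sleeve from the open mouth at y -40 to this corner, 30 deg to the -x side of the sleeve's top; the wall stops the pin 1.5 mm past this point
- slot_end (a point): fixed point: where the outer end of the pin is when it is at the far end of the cross leg; mount frame x +31, y +8, 129 above the table. The cross leg runs at y +8 round the sleeve from the corner over the top to its closed end, 60 deg on, so pin_top moves on an arc of radius 62 mm about the lens axis (137 up at mid-way) and stops up to 4 deg past this point
- tube_in (a joint): how far the lens tube is pushed in (m), along the mount's +y; starts between 0 and 0.010; the pin is in line with the cross leg at 0.030 and stops against the slot's wall at about 0.0315. Friction about 2 N, no spring: it stays where it is left. Negative: drawn back out. Delicate: over 35 N of push on pin or camera is too much
- tube_turn (a joint): how far the tube is turned about the mount's +y axis (rad), which carries the pin from the -x side over the top to the +x side; 0 in the long leg, about 1.05 to 1.11 when the pin rests against the far end of the cross leg. It can turn only once the pin is at the corner. Friction about 1 N at the pin's knob, no spring
- eyepiece: loose spare eyepiece, dark, 39 mm in diameter, 65 tall, standing on the table to the +x side of the mount, its middle 65 to 95 mm from the lens axis; origin at the middle of its underside. To be left alone
- objective_case: loose clear screw case with an objective inside, 40 mm in diameter, 66 tall, standing on the table to the +x side of the mount, its middle 65 to 95 mm from the lens axis; origin at the middle of its underside. To be left alone
- filter_cube: loose black filter cube, 41 x 35 x 38 mm tall, standing on the table to the +x side of the mount, its middle 65 to 95 mm from the lens axis; origin at the middle of its underside. To be left alone

How it is judged (in metres and radians):
On the way, in this order (a step that is already met when the one before it is completed fails the run):
1. the pin has been pushed along to the corner of the slot (value of joint tube_in above 0.028 m), for 0.1 s.
2. the pin has been pushed through the cross slot to its far end (value of joint tube_turn above 1 rad), for 0.1 s.
At the end, for the whole second after the job is handed in: the tube is pushed in by more than 27 mm and turned by more than 1.0 rad, so that the pin rests within about 3 mm of the far end of the cross leg, and it is at rest (value of joint tube_in above 0.027 m and value of joint tube_turn above 1 rad and velocity of joint tube_turn between -0.05 and 0.05 rad/s); the robot touches nothing.
It fails at once if the pin or the camera is pushed hard (over 35 N) (contact force between the fingers and camera_mount above 35 N).
It fails at once if the pin is pinched (pressed with more than 2 N from two opposite sides at once) ((contact force between the fingers and pin_far_side above 2 N and contact force between the fingers and pin_near_side above 2 N) or (contact force between the fingers and pin_camera_side above 2 N and contact force between the fingers and pin_lens_side above 2 N)).
It fails at once if the tube is drawn back out of the socket (value of joint tube_in below -0.008 m).
It fails at once if a part standing around the camera is moved by more than 15 mm (distance of any of eyepiece, objective_case, filter_cube from where it was at the start of the episode above 0.015 m).
It also fails if it takes over 38 s, if anything falls off the work surface, if the arm or the gripper's body presses on something with over 40 N, if the wrist force passes 120 N, or if a joint passes its speed limit or range.

## Working session

There is one attempt and no reset: what is moved stays moved. The work goes in short steps, Python scripts to look and compute and a tool call to move; the robot and the scene stay as the last step left them, time stands still between calls to the robot, and variables do not carry over. Pictures are saved under pics/ and viewed, about 8 in all and at most 12, crops included, and the job is handed in when it is done.

Besides the shell and the picture viewer there is one more tool, called after ">>>" as a command line: name --argument value ..., lists and objects as JSON in quotes. send_rows: Moves the arm, as the interface text tells. Its arguments: {"type":"object","properties":{"plan":{"type":"array"},"jaw":{"type":"number"},"force":{"type":"number"}},"required":["plan"]}

```bash
mkdir -p pics; ls; python3 - <<'E'
from plant import r
import cv2,numpy as np
s=r.get_state();print(s)
for n in("scene","top"):
    p=r.capture(n);cv2.imwrite(f"pics/{n}0.png",p["color"][...,::-1])
    print(n,p["mtx"].tolist(),p["pose"].round(4).tolist())
    for t in("camera_mount","pin_top","eyepiece","objective_case","filter_cube"):
        for d in r.trace(p,t)[:2]:
            m=d["mask"]&(p["range_z"]>0); v,u=np.nonzero(m); z=p["range_z"][m]
            P=np.linalg.inv(p["mtx"])@np.vstack([u*z,v*z,z]); P=p["pose"][:3,:3]@P+p["pose"][:3,3:]
            print(t,round(d["score"],2),np.round(d["uv"]),m.sum(),np.percentile(P,[2,50,98],axis=1).round(3).tolist() if m.sum() else '')
E
```

```text
pics
{'time_s': 0.0, 'joints': array([-5.33347112e+01,  2.05919085e+01,  6.32714541e-01, -1.99087499e-02,
       -7.01350842e+01, -1.65076669e+01]), 'qd': array([-0.07982399, -0.07181158,  0.01477631,  0.00022614, -0.1185743 ,
       -0.13162907]), 'joint_torque': array([ 1.44460824e-03, -5.82714987e+01,  2.93054777e+01,  6.99721947e+00,
        6.76688593e-03, -1.51999552e-04]), 'tcp_pos': array([ 0.23241002, -0.63318172,  0.21470997]), 'eef_rot': array([ 95.28125808,  89.90388157, 115.43209953]), 'contact_force': array([0.62038933, 0.62941571, 0.60182779]), 'moment': array([-0.03454382, -0.02432895,  0.02978324]), 'gripper_width': 0.08771836992462441}
scene [[536.4098277863068, 0.0, 282.7538144644815], [0.0, 536.4098277863068, 210.0952798191734], [0.0, 0.0, 1.0]] [[0.9174, 0.3221, -0.2339, 0.6291], [0.3979, -0.7556, 0.5203, -0.5261], [-0.0092, -0.5704, -0.8213, 0.8065], [0.0, 0.0, 0.0, 1.0]]
pin_top 0.88 [267. 276.] 1237 [[0.407, -0.211, 0.061], [0.455, -0.187, 0.093], [0.483, -0.146, 0.127]]
eyepiece 0.63 [320. 247.] 608 [[0.482, -0.105, 0.004], [0.499, -0.095, 0.062], [0.514, -0.
[... 493 characters left out ...]
. 220.] 2519 [[0.338, -0.202, 0.001], [0.403, -0.119, 0.099], [0.474, -0.048, 0.109]]
pin_top 0.45 [278. 178.] 298 [[0.477, -0.103, -0.0], [0.492, -0.086, 0.063], [0.511, -0.068, 0.068]]
eyepiece 0.59 [277. 177.] 271 [[0.477, -0.103, 0.038], [0.494, -0.086, 0.064], [0.511, -0.07, 0.068]]
eyepiece 0.21 [235. 214.] 334 [[0.399, -0.021, -0.0], [0.419, -0.0, 0.036], [0.441, 0.022, 0.04]]
objective_case 0.55 [264. 198.] 248 [[0.438, -0.069, 0.011], [0.452, -0.054, 0.064], [0.469, -0.038, 0.068]]
filter_cube 0.89 [236. 215.] 325 [[0.4, -0.021, 0.001], [0.419, -0.0, 0.036], [0.441, 0.021, 0.04]]
filter_cube 0.33 [274. 177.] 289 [[0.477, -0.103, -0.0], [0.494, -0.086, 0.063], [0.516, -0.067, 0.068]]
```

```bash
python3 - <<'E'
import cv2
a=cv2.imread("pics/scene0.png")[130:330,170:430];b=cv2.imread("pics/top0.png")[120:320,190:390]
cv2.imwrite("pics/s1.png",cv2.resize(a,None,fx=3,fy=3,interpolation=2));cv2.imwrite("pics/t1.png",cv2.resize(b,None,fx=3,fy=3,interpolation=2))
E
```

```text
(no output)
```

View pics/s1.png

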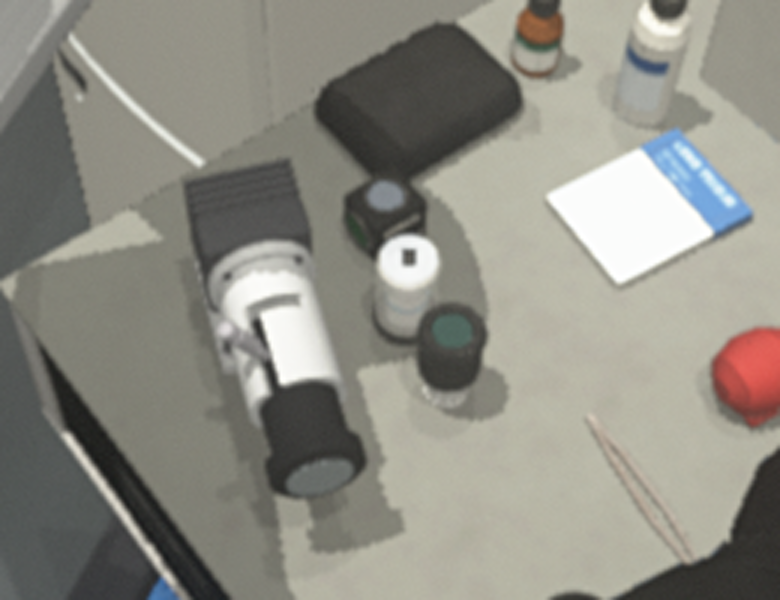

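View pics/t1.png

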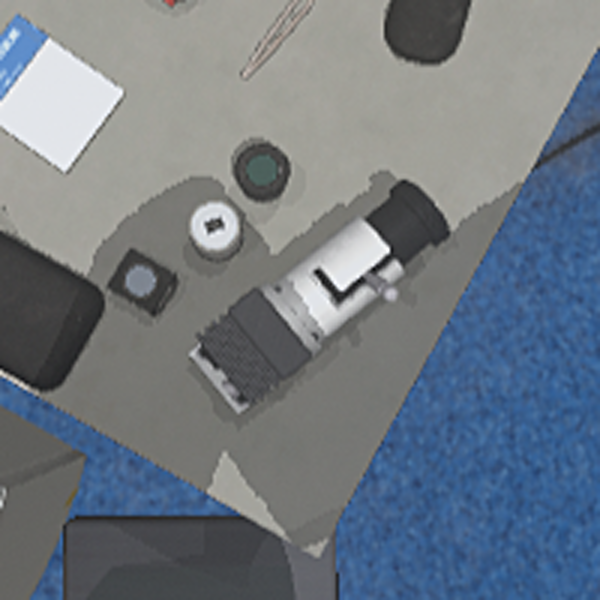

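The scene crop shows the pin knob leaning left of the sleeve, near (222,325) in crop pixels, with the L-slot going back and then right. The top crop shows the pin tip near (391,293), and the loose parts are on the mount's +x side. Next I'll fit the mount pose to the depth data.

```bash
cat > h.py <<'E'
import numpy as np,cv2
from scipy.optimize import least_squares
def cloud(p):
    z=p["range_z"];v,u=np.nonzero(z>0);zz=z[v,u]
    P=np.linalg.inv(p["mtx"])@np.vstack([u*zz,v*zz,zz]);return (p["pose"][:3,:3]@P+p["pose"][:3,3:]).T
def proj(p,X):
    T=np.linalg.inv(p["pose"]);c=p["mtx"]@(T[:3,:3]@np.atleast_2d(X).T+T[:3,3:]);return (c[:2]/c[2]).T
def tri(obs):  # [(pic,uv)]
    A=np.zeros((3,3));b=np.zeros(3);L=[]
    for p,uv in obs:
        d=p["pose"][:3,:3]@np.linalg.inv(p["mtx"])@[*uv,1];d/=np.linalg.norm(d);M=np.eye(3)-np.outer(d,d);A+=M;b+=M@p["pose"][:3,3];L.append((M,p["pose"][:3,3]))
    X=np.linalg.solve(A,b);return X,[np.linalg.norm(M@(X-o)) for M,o in L]
def R(a): return np.array([[np.cos(a),-np.sin(a)],[np.sin(a),np.cos(a)]])
def tow(q,X): X=np.atleast_2d(X);return np.c_[X[:,:2]@R(q[2]).T+q[:2],X[:,2]]
def tom(q,X): X=np.atleast_2d(X);return np.c_[(X[:,:2]-q[:2])@R(q[2]),X[:,2]]
def sdf(M):
    x,y,z=M.T;rr=np.hypot(x,z-.075)
    cyl=lambda r,a,b:np.maximum(rr-r,np.maximum(a-y,y-b))
    def box(lo,hi):
        c=(np.array(lo)+hi)/2;h=(np.array(hi)-lo)/2;d=np.abs(M-c)-h
        return np.linalg.norm(np.maximum(d,0),axis=1)+np.minimum(d.max(1),0)
    return np.min([cyl(.026,-.04,.04),cyl(.03,.036,.044),box([-.03,.044,.045],[.03,.098,.105])],0)
def fit(P,q):
    for k in range(5):
        M=tom(q,P);m=(abs(M[:,0])<.045)&(M[:,1]>-.036)&(M[:,1]<.105)&(M[:,2]>.06)&(M[:,2]<.112)
        s=least_squares(lambda q:sdf(tom(q,P[m])),q,loss="soft_l1",f_scale=.002);q=s.x
    return q,np.median(abs(s.fun)),m.sum()
E
python3 - <<'E'
from plant import r
from h import *
t=r.capture("top");s=r.capture("scene")
q0=[.415,-.135,np.radians(40)]
for P in(cloud(t),cloud(s),np.vstack([cloud(t),cloud(s)])):
    q,e,n=fit(P,q0);print(q[:2].round(4),np.degrees(q[2]).round(2),e,n)
X,e=tri([(t,(320.3,217.7)),(s,(244,238.3))]);print("pin",X,e,tom(q,X))
for n,p in(("s",s),("t",t)):
    im=p["color"][...,::-1].copy()
    pts=[[-.031,-.017,.129],[-.031,.008,.129],[.031,.008,.129],[0,-.04,.101],[0,.04,.101],[-.03,.044,.105],[.03,.044,.105],[-.03,.098,.105],[.03,.098,.105]]
    for u in proj(p,tow(q,pts)): cv2.circle(im,tuple(np.round(u).astype(int)),1,(0,0,255),-1)
    c=im[150:300,190:340] if n=="s" else im[160:270,240:350]
    cv2.imwrite(f"pics/f{n}.png",cv2.resize(c,(500,500),interpolation=cv2.INTER_CUBIC))
a,b=cv2.imread("pics/fs.png"),cv2.imread("pics/ft.png");cv2.imwrite("pics/f.png",cv2.resize(np.hstack([a,b]),(800,400)))
C=r.get_state();print(C["tcp_pos"])
for n,X in(("ey",[.494,-.086,0]),("obj",[.452,-.054,0]),("cube",[.42,0,0])): print(n,tom(q,X))
E
```

```text
[ 0.4156 -0.1345] 39.01 0.0009688628335173671 1800
[ 0.4173 -0.1344] 38.75 0.0008218604890311773 2459
[ 0.4168 -0.1346] 38.63 0.000943984618773595 4270
pin [ 0.4039311  -0.16781794  0.13142438] [np.float64(0.0005140578380876136), np.float64(0.0005140578380875745)] [[-0.0307812  -0.01791975  0.13142438]]
[ 0.23252648 -0.63365219  0.21570697]
ey [[ 0.0906585  -0.01023973  0.        ]]
obj [[0.0778284 0.0409793 0.       ]]
cube [[0.08654519 0.10314052 0.        ]]
```

View pics/f.png

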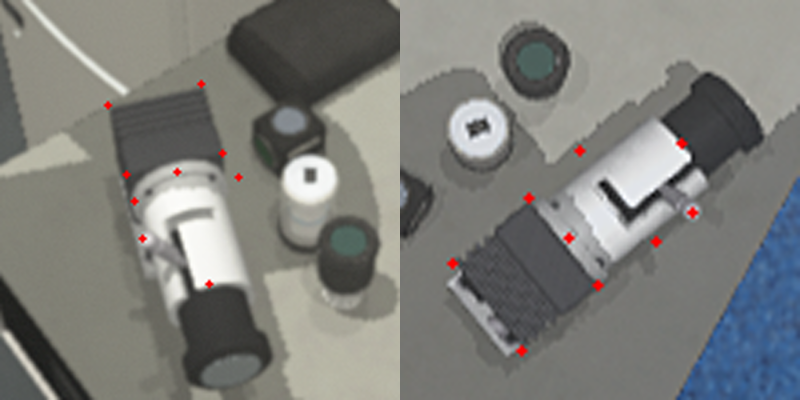

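The model overlay agrees with both pictures. The pin triangulates to mount (-31, -18, 131), so tube_in is about 4 mm. Next is a helper that turns mount-frame targets into move numbers.

```bash
cat >> h.py <<'E'
from scipy.spatial.transform import Rotation as Ro
Q=np.array([.4168,-.1346,np.radians(38.7)])
def Rt(st): a=st["eef_rot"];return Ro.from_euler("xyz",a,degrees=True)
def tip(st): return st["tcp_pos"]+Rt(st).apply([.019,0,0])
def goal(st,tipm,sgn):
    """tip target in mount frame, tool down, jaw axis along sgn*mount y -> scaled shift, turn"""
    y=sgn*np.array([-np.sin(Q[2]),np.cos(Q[2]),0]);x=np.array([0,0,-1.]);G=Ro.from_matrix(np.c_[x,y,np.cross(x,y)])
    t=tow(Q,tipm)[0]-G.apply([.019,0,0]);R0=Rt(st)
    return R0.inv().apply(t-st["tcp_pos"])/.15,(R0.inv()*G).as_rotvec()/(np.pi/4)
def show(st):
    f=st["contact_force"];print("t",round(st["time_s"],2),"tip_m mm",(tom(Q,tip(st))[0]*1e3).round(1),"F_m",np.r_[f[:2]@R(Q[2]),f[2]].round(1))
E
python3 - <<'E'
from plant import r
from h import *
st=r.get_state();show(st);print("joints",st["joints"].round(1))
for s in(1,-1):
    for tg in([-.027,-.075,.16],): print(s,*[a.round(3) for a in goal(st,tg,s)])
P=np.vstack([cloud(r.capture("top")),cloud(r.capture("scene"))]);M=tom(Q,P)
for a in range(-120,-30,10):
    m=(abs(M[:,0])<.045)&(M[:,1]*1e3>a)&(M[:,1]*1e3<a+10);print(a,np.percentile(M[m,2],99).round(3))
E
```

```text
t 0.7 tip_m mm [-455.8 -274.3  196.7] F_m [-0.4 -0.5  0.4]
joints [-53.3  20.5   0.7   0.  -70.1 -16.5]
1 [0.245 2.169 2.288] [-0.412  0.     0.   ]
-1 [0.245 2.169 2.288] [ 3.588  0.    -0.   ]
-120 0.003
-110 0.003
-100 0.003
-90 0.1
-80 0.102
-70 0.1
-60 0.097
-50 0.099
-40 0.103
```

>>> send_rows --plan '[[[0,0.15,0.15],[-0.08,0,0]],[[0,0.35,0.37],[-0.2,0,0]],[[0,0.6,0.63],[-0.3,0,0]],[[0,0.8,0.85],[-0.41,0,0]],[[0,0.95,1.0],[-0.41,0,0]]]' --jaw -1 --force 20

```text
time_s: 1.3
tcp_pos: [0.3252, -0.4459, 0.216]
eef_rot: [-54.9, 90.0, -16.1]
contact_force: [1.3, -0.6, 0.8]
gripper_width: 0.0532
```

```bash
cat > g.py <<'E'
import sys
from plant import r
from h import *
st=r.get_state();show(st);print(st["joints"].round(1),st["gripper_width"].round(4))
for k in range(1,len(sys.argv)-2,3): print(sys.argv[k:k+3],*[a.round(3) for a in goal(st,[float(v)/1e3 for v in sys.argv[k:k+3]],1)])
E
python3 g.py -27 -75 160
```

```text
t 1.3 tip_m mm [-266.1 -185.7  197. ] F_m [ 0.6 -1.3  0.8]Traceback (most recent call last):
  File "g.py", line 4, in <module>
    st=r.get_state();show(st);print(st["joints"].round(1),st["gripper_width"].round(4))
                                                          ^^^^^^^^^^^^^^^^^^^^^^^^^
AttributeError: 'float' object has no attribute 'round'
```

>>> send_rows --plan '[[[0,0.08,0.2],[0,0,0]],[[0,0.18,0.4],[0,0,0]],[[0,0.27,0.6],[0,0,0]],[[0,0.37,0.8],[0,0,0]],[[0,0.46,1.0],[0,0,0]]]'

```text
time_s: 1.8
tcp_pos: [0.3991, -0.2968, 0.2164]
eef_rot: [-53.8, 89.9, -14.9]
contact_force: [0.8, -0.4, 0.4]
gripper_width: 0.0134
```

```bash
sed -i 's/st\["gripper_width"\].round(4)/round(st["gripper_width"],4)/' g.py; python3 g.py -27 -75 150 -27 -75 113
```

```text
t 1.8 tip_m mm [-115.2 -115.6  197.4] F_m [ 0.4 -0.8  0.4]
[-14.    3.6 -21.2   0.  -65.2 -37.2] 0.0134
['-27', '-75', '150'] [0.316 0.269 0.588] [0.003 0.001 0.002]
['-27', '-75', '113'] [0.563 0.27  0.588] [0.003 0.001 0.002]
```

>>> send_rows --plan '[[[0,0.1,0.2],[0,0,0]],[[0,0.18,0.4],[0,0,0]],[[0.1,0.25,0.55],[0,0,0]],[[0.25,0.27,0.59],[0,0,0]],[[0.32,0.27,0.59],[0,0,0]]]'

```text
time_s: 2.3
tcp_pos: [0.4424, -0.2086, 0.1671]
eef_rot: [3.6, 90.0, 42.5]
contact_force: [-0.6, 1.3, -0.1]
gripper_width: 0.0006
```

```bash
cat > look.py <<'E'
import sys
from plant import r
from h import *
im=r.capture(sys.argv[1]);c=im["color"][...,::-1].copy()
if sys.argv[1]=="top": c=c[150:270,240:360]
elif sys.argv[1]=="scene": c=c[150:300,180:330]
else: cv2.imwrite("pics/"+sys.argv[2],c);sys.exit()
cv2.imwrite("pics/"+sys.argv[2],cv2.resize(c,(560,560),interpolation=cv2.INTER_CUBIC))
E
python3 g.py -27 -75 113 ; python3 look.py wrist w1.png; python3 look.py scene s2.png; python3 - <<'E'
import cv2,numpy as np
a,b=[cv2.resize(cv2.imread("pics/"+n),(400,400)) for n in("w1.png","s2.png")];cv2.imwrite("pics/ws.png",np.hstack([a,b]))
E
```

```text
t 2.3 tip_m mm [-26.3 -73.8 148.1] F_m [ 0.4  1.4 -0.1]
[ -2.2   5.2 -26.3  -0.  -58.5 -48.9] 0.0006
['-27', '-75', '113'] [ 0.234 -0.008 -0.005] [ 0.005  0.    -0.   ]
```

View pics/ws.png

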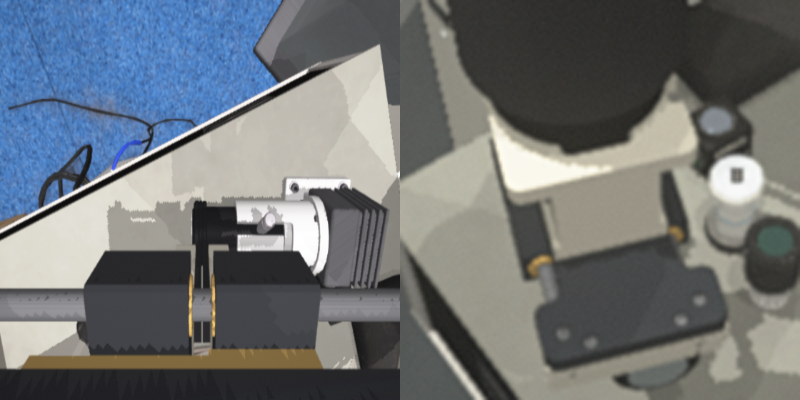

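The wrist view shows the shut fingers beside the lens with the pin standing clear. The scene view is mostly blocked by the gripper. Now I'll go down and approach.

>>> send_rows --plan '[[[0.12,0,0],[0,0,0]],[[0.23,0,0],[0,0,0]],[[0.234,0.05,0],[0,0,0]],[[0.234,0.1,0],[0,0,0]],[[0.234,0.12,0],[0,0,0]]]'

```text
time_s: 2.9
tcp_pos: [0.4303, -0.1956, 0.1333]
eef_rot: [-108.1, 90.0, -69.3]
contact_force: [-0.1, -0.2, -0.5]
gripper_width: 0.0006
```

```bash
python3 g.py -27 -45 113; python3 look.py wrist w2.png
```

```text
t 2.9 tip_m mm [-27.6 -56.  114.3] F_m [-0.2 -0.1 -0.5]
[ -0.5   5.6 -30.8   0.  -53.6 -50.7] 0.0006
['-27', '-45', '113'] [0.009 0.073 0.004] [ 0.003 -0.     0.   ]
```

View pics/w2.png

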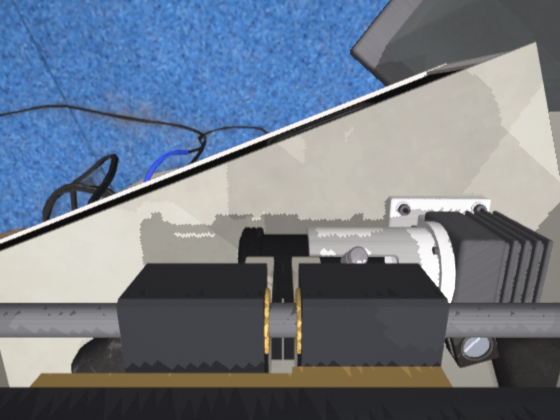

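The wrist view shows the pin knob at (358,258) and slim fingers between the carriers. I'll feel for contact.

>>> send_rows --plan '[[[0.01,0.03,0],[0,0,0]],[[0.01,0.05,0],[0,0,0]],[[0.01,0.07,0],[0,0,0]],[[0.01,0.09,0],[0,0,0]],[[0.01,0.1,0],[0,0,0]]]'

```text
time_s: 3.45
tcp_pos: [0.4207, -0.1835, 0.1319]
eef_rot: [-65.2, 90.0, -26.4]
contact_force: [0.1, 0.2, 0.4]
gripper_width: 0.0004
```

```bash
python3 g.py; python3 - <<'E'
from plant import r
from h import *
w=r.capture("wrist");t=r.capture("top")
for p,n in((w,"wrist"),(t,"top")):
    for d in r.find_in(p,"pin_top")[:2]: print(n,d)
    for y in(-.018,-.008,.008): print(y,proj(p,tow(Q,[-.031,y,.129])).round(1))
T=np.vstack([cloud(w)]);M=tom(Q,T);m=(M[:,2]>.12)&(M[:,2]<.134)&(M[:,0]<-.01)&(M[:,0]>-.045)&(abs(M[:,1])<.045)
print(m.sum(),M[m].round(3)[:60:3].tolist())
E
```

```text
t 3.45 tip_m mm [-27.5 -40.6 112.9] F_m [0.2 0.1 0.4]
[  1.2   4.3 -32.5   0.  -53.1 -52.3] 0.0004
wrist {'uv': [249.9, 250.4], 'score': 0.63}
-0.018 [[327.4 256.3]]
-0.008 [[347.7 256.4]]
0.008 [[380.2 256.5]]
-0.018 [[320.1 217.6]]
-0.008 [[316.1 220.9]]
0.008 [[309.7 226.2]]
268 [[-0.034, -0.018, 0.125], [-0.034, -0.019, 0.127], [-0.034, -0.017, 0.126], [-0.033, -0.02, 0.124], [-0.034, -0.019, 0.126], [-0.034, -0.018, 0.126], [-0.034, -0.016, 0.127], [-0.033, -0.021, 0.126], [-0.034, -0.02, 0.128], [-0.034, -0.018, 0.127], [-0.034, -0.017, 0.128], [-0.033, -0.015, 0.127], [-0.032, -0.021, 0.126], [-0.032, -0.019, 0.126], [-0.033, -0.018, 0.128], [-0.033, -0.017, 0.127], [-0.033, -0.015, 0.127], [-0.031, -0.022, 0.125], [-0.032, -0.021, 0.127], [-0.032, -0.019, 0.126]]
```

Wrist depth measures the pin well (y = -18 mm, not touched yet). I'll turn that into a tracker and go on.

>>> send_rows --plan '[[[0,0.03,0],[0,0,0]],[[0,0.05,0],[0,0,0]],[[0,0.07,0],[0,0,0]],[[0,0.09,0],[0,0,0]],[[0,0.1,0],[0,0,0]]]'

```text
time_s: 4.15
tcp_pos: [0.4113, -0.1717, 0.1319]
eef_rot: [-62.5, 90.0, -23.7]
contact_force: [-0.1, -0.2, 0.3]
gripper_width: 0.0004
```

```bash
cat > pin.py <<'E'
import sys
from plant import r
from h import *
w=r.capture("wrist");show(r.get_state());M=tom(Q,cloud(w));tx=tom(Q,tip(r.get_state()))[0]
rr=np.hypot(M[:,0],M[:,2]-.075);m=(rr>.05)&(rr<.065)&(M[:,2]>.115)&(M[:,2]<.145)&(M[:,1]>-.03)&(M[:,1]<.03)&(abs(M[:,0])<.05)
P=M[m];
if len(P):
    print("n",len(P),"y",np.percentile(P[:,1]*1e3,[3,50,97]).round(1),"x",np.percentile(P[:,0]*1e3,[3,50,97]).round(1),"ang",np.percentile(np.degrees(np.arctan2(P[:,0],P[:,2]-.075)),[3,50,97]).round(1))
if len(sys.argv)>1: cv2.imwrite("pics/"+sys.argv[1],w["color"][...,::-1])
E
python3 pin.py
```

```text
t 4.2 tip_m mm [-27.5 -25.5 112.9] F_m [-0.6 -0.1 -0.6]
n 143 y [-21.7 -17.5 -13.4] x [-34.1 -32.3 -30.6] ang [-33.9 -31.5 -29.9]
```

>>> send_rows --plan '[[[0,0.01,0],[0,0,0]],[[0,0.02,0],[0,0,0]],[[0,0.03,0],[0,0,0]],[[0,0.04,0],[0,0,0]],[[0,0.04,0],[0,0,0]]]'

```text
time_s: 4.7
tcp_pos: [0.4074, -0.1669, 0.1319]
eef_rot: [-52.0, 90.0, -13.1]
contact_force: [-0.3, -0.1, 0.7]
gripper_width: 0.0007
```

```bash
python3 pin.py w3.png
```

```text
t 4.75 tip_m mm [-27.5 -19.5 112.9] F_m [ 1.  -0.5 -0.4]
n 149 y [-21.6 -18.2 -13.7] x [-33.9 -32.2 -26.4] ang [-34.  -31.3 -25.7]
```

View pics/w3.png

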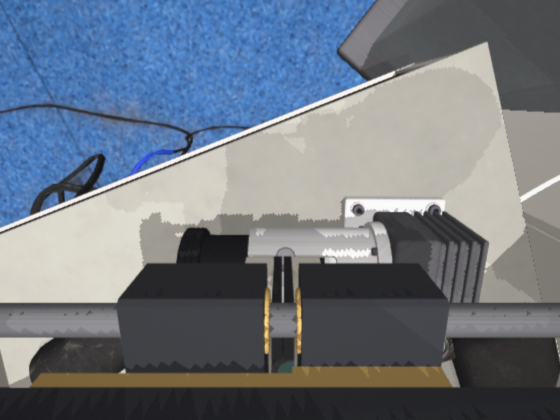

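The fingers seem level with the pin without touching it, so I'll check the finger geometry from the wrist depth.

```bash
python3 - <<'E'
from plant import r
from h import *
w=r.capture("wrist");st=r.get_state();show(st)
print(w["pose"].round(3).tolist())
T=(Rt(st).inv().apply(cloud(w)-st["tcp_pos"])*1e3)
z=w["range_z"];v,u=np.nonzero(z>0)
for row in(246,252,258,264,275,290,310,330,350):
    print(row,[(c,*T[(v==row)&(u==c)][0].round(0).astype(int)) for c in(268,275,279,284,289,293,298) if ((v==row)&(u==c)).any()])
print("proj tip",proj(w,tip(st)),"pin",proj(w,tow(Q,[-.031,-.018,.129])))
print(Rt(st).as_matrix().round(3).tolist())
E
```

```text
t 4.8 tip_m mm [-27.5 -19.5 112.9] F_m [-0.  -0.2 -0.2]
[[-0.628, 0.744, 0.227, 0.346], [0.778, 0.601, 0.182, -0.216], [-0.001, 0.291, -0.957, 0.301], [0.0, 0.0, 0.0, 1.0]]
246 [(268, np.int64(42), np.int64(-8), np.int64(7)), (275, np.int64(43), np.int64(-4), np.int64(7)), (279, np.int64(41), np.int64(-2), np.int64(7)), (284, np.int64(42), np.int64(1), np.int64(7)), (289, np.int64(42), np.int64(4), np.int64(7)), (293, np.int64(40), np.int64(7), np.int64(6)), (298, np.int64(40), np.int64(10), np.int64(6))]
252 [(268, np.int64(38), np.int64(-8), np.int64(9)), (275, np.int64(38), np.int64(-4), np.int64(9)), (279, np.int64(5), np.int64(-1), np.int64(-5)), (284, np.int64(3), np.int64(1), np.int64(-6)), (289, np.int64(5), np.int64(4), np.int64(-5)), (293, np.int64(5), np.int64(6), np.int64(-5)), (298, np.int64(39), np.int64(10), np.int64(10))]
258 [(268, np.int64(-18), np.int64(-6), np.int64(-12)), (275, np.int64(-14), np.int64(-3), np.int64(-10)), (279, np.int64(-14), np.int64(-1), np.int64(-10)), (284, np.int64(-13), np.int64(1), np.int64(-10)), (289, np.int64(-13), np.int64(3), np.int64
[... 1680 characters left out ...]
nt64(-27)), (284, np.int64(-95), np.int64(1), np.int64(-28)), (289, np.int64(-96), np.int64(2), np.int64(-29)), (293, np.int64(-94), np.int64(3), np.int64(-28)), (298, np.int64(-98), np.int64(4), np.int64(-30))]
350 [(268, np.int64(-97), np.int64(-3), np.int64(-24)), (275, np.int64(-57), np.int64(-2), np.int64(6)), (279, np.int64(-57), np.int64(-1), np.int64(6)), (284, np.int64(-57), np.int64(1), np.int64(6)), (289, np.int64(-57), np.int64(3), np.int64(6)), (293, np.int64(-58), np.int64(4), np.int64(5)), (298, np.int64(-98), np.int64(4), np.int64(-25))]
proj tip [[281.54228571 249.98619781]] pin [[284.56174409 256.12046798]]
[[0.001, -0.628, 0.778], [-0.0, 0.778, 0.628], [-1.0, -0.001, 0.0]]
```

```bash
python3 - <<'E'
from plant import r
from h import *
w=r.capture("wrist");st=r.get_state()
T=(Rt(st).inv().apply(cloud(w)-st["tcp_pos"])*1e3).round(0).astype(int)
z=w["range_z"];v,u=np.nonzero(z>0)
for row in(262,275,290,330,362,380,400):
    print(row,[(c,T[(v==row)&(u==c)][0].tolist()) for c in(130,200,260,310,400,440) if ((v==row)&(u==c)).any()])
a,b=[cv2.resize(cv2.imread("pics/"+n)[225:385,220:350],(400,492),interpolation=cv2.INTER_CUBIC) for n in("w2.png","w3.png")]
cv2.imwrite("pics/z.png",np.hstack([a,b]))
E
```

```text
262 [(130, [132, -132, 59]), (200, [40, -49, 16]), (260, [-21, -9, -11]), (310, [-20, 12, -11]), (400, [26, 67, 10]), (440, [29, 90, 12])]
275 [(130, [132, -133, 71]), (200, [-89, -19, -39]), (260, [-89, -5, -39]), (310, [-89, 7, -39]), (400, [-89, 28, -39]), (440, [30, 92, 20])]
290 [(130, [-96, -32, -39]), (200, [-96, -17, -39]), (260, [-95, -4, -38]), (310, [-96, 6, -39]), (400, [-96, 26, -39]), (440, [-95, 35, -38])]
330 [(130, [-101, -31, -33]), (200, [-101, -17, -32]), (260, [-101, -4, -32]), (310, [-101, 6, -33]), (400, [-101, 25, -32]), (440, [-101, 33, -32])]
362 [(130, [-101, -32, -24]), (200, [-101, -17, -24]), (260, [-101, -4, -25]), (310, [-101, 6, -25]), (400, [-101, 25, -25]), (440, [-101, 34, -24])]
380 [(130, [-105, -31, -23]), (200, [-105, -17, -23]), (260, [-105, -4, -23]), (310, [-104, 6, -23]), (400, [-105, 25, -23]), (440, [-104, 33, -23])]
400 [(130, [-113, -27, -26]), (200, [-113, -15, -26]), (260, [-113, -4, -26]), (310, [-114, 5, -26]), (400, [-113, 22, -25]), (440, [-114, 29, -27])]
```

View pics/z.png

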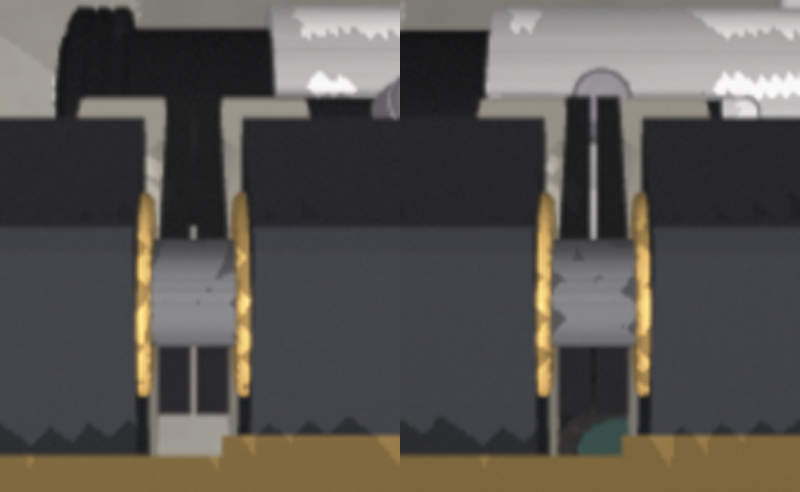

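The zoom shows the finger ends at row ~257, above the pin head. The closed fingers seem to end higher than stated, so I'll check with the scene and top depth.

```bash
python3 - <<'E'
from plant import r
from h import *
st=r.get_state()
for n in("scene","wrist","top"):
    c=r.capture(n);T=Rt(st).inv().apply(cloud(c)-st["tcp_pos"])*1e3
    for lo,hi in((-30,-12),(-12,-6),(-6,0),(0,6),(6,12),(12,30)):
        m=(T[:,1]>lo)&(T[:,1]<hi)&(abs(T[:,2])<14)&(T[:,0]<36)&(T[:,0]>-70);h=np.histogram(T[m,0],bins=np.arange(-70,37,6))[0]
        print(n,lo,hi,h.tolist())
    if n=="scene": cv2.imwrite("pics/s3.png",cv2.resize(c["color"][120:300,180:360,::-1],(600,600),interpolation=cv2.INTER_CUBIC)); 
E
```

```text
scene -30 -12 [0, 0, 0, 0, 0, 0, 0, 0, 0, 0, 0, 0, 0, 0, 0, 0, 0]
scene -12 -6 [0, 0, 0, 0, 0, 0, 0, 0, 0, 0, 0, 0, 0, 0, 0, 0, 0]
scene -6 0 [0, 0, 0, 0, 0, 0, 0, 0, 0, 0, 0, 0, 0, 0, 0, 0, 0]
scene 0 6 [0, 0, 0, 0, 0, 0, 0, 0, 0, 0, 0, 0, 0, 0, 0, 0, 0]
scene 6 12 [0, 0, 0, 0, 0, 0, 0, 0, 0, 0, 0, 0, 0, 0, 0, 0, 0]
scene 12 30 [0, 0, 0, 0, 0, 0, 0, 0, 0, 0, 0, 0, 0, 0, 0, 0, 0]
wrist -30 -12 [0, 0, 0, 0, 0, 0, 0, 4, 46, 8, 0, 0, 0, 0, 0, 0, 0]
wrist -12 -6 [0, 0, 0, 0, 0, 0, 0, 11, 73, 15, 0, 0, 0, 0, 0, 0, 0]
wrist -6 0 [35, 19, 233, 86, 98, 61, 155, 90, 81, 45, 0, 0, 31, 0, 0, 0, 0]
wrist 0 6 [28, 31, 219, 92, 90, 66, 126, 81, 68, 44, 0, 8, 107, 3, 2, 1, 0]
wrist 6 12 [0, 0, 0, 0, 0, 0, 22, 22, 76, 15, 0, 0, 8, 0, 0, 0, 0]
wrist 12 30 [0, 0, 0, 0, 0, 0, 0, 6, 57, 10, 0, 0, 0, 0, 0, 0, 0]
top -30 -12 [0, 0, 0, 0, 0, 0, 0, 0, 0, 0, 0, 0, 0, 0, 0, 0, 0]
top -12 -6 [0, 0, 0, 0, 0, 0, 0, 0, 0, 0, 0, 0, 0, 0, 0, 0, 0]
top -6 0 [0, 0, 0, 0, 0, 0, 0, 0, 0, 0, 0, 0, 0, 0, 0, 0, 0]
top 0 6 [0, 0, 0, 0, 0, 0, 0, 0, 0, 0, 0, 0, 0, 0, 0, 0, 0]
top 6 12 [0, 0, 0, 0, 0, 0, 0, 0, 0, 0, 0, 0, 0, 0, 0, 0, 0]
top 12 30 [0, 0, 0, 0, 0, 0, 0, 0, 0, 0, 0, 0, 0, 0, 0, 0, 0]
```

View pics/s3.png

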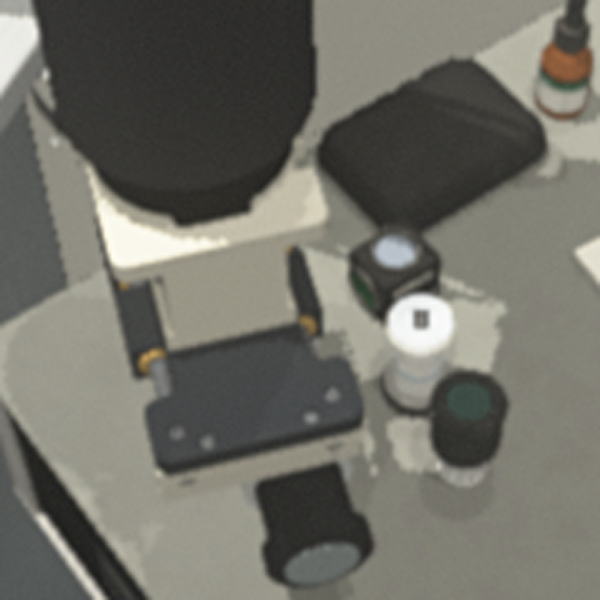

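Two things say the closed fingers end about 13 mm behind the TCP: the wrist depth, and no force while nominally overlapping the pin. That differs from the stated 19 mm ahead. I'll back off, shift outward and lower step by step while watching the force.

>>> send_rows --plan '[[[0,-0.07,0],[0,0,0]],[[0,-0.15,-0.02],[0,0,0]],[[0,-0.21,-0.04],[0,0,0]],[[0,-0.22,-0.06],[0,0,0]],[[0.03,-0.22,-0.06],[0,0,0]]]'

```text
time_s: 5.5
tcp_pos: [0.4213, -0.1992, 0.1274]
eef_rot: [-54.5, 90.0, -15.7]
contact_force: [-0.0, 0.0, 0.7]
gripper_width: 0.0001
```

>>> send_rows --plan '[[[0.02,0,0],[0,0,0]],[[0.03,0,0],[0,0,0]],[[0.05,0,0],[0,0,0]],[[0.07,0,0],[0,0,0]],[[0.07,0,0],[0,0,0]]]'

```text
time_s: 6.0
tcp_pos: [0.421, -0.199, 0.1164]
eef_rot: [-103.5, 90.0, -64.7]
contact_force: [-0.2, -0.1, 0.9]
gripper_width: 0.0006
```

```bash
python3 pin.py w4.png; python3 - <<'E'
from plant import r
from h import *
st=r.get_state();c=r.capture("wrist");T=Rt(st).inv().apply(cloud(c)-st["tcp_pos"])*1e3
for lo,hi in((-30,-12),(-12,-6),(-6,0),(0,6),(6,12),(12,30)):
        m=(T[:,1]>lo)&(T[:,1]<hi)&(abs(T[:,2])<14)&(T[:,0]<36)&(T[:,0]>-46);h=np.histogram(T[m,0],bins=np.arange(-46,37,6))[0]
        print(lo,hi,h.tolist())
print(st["joints"].round(1),st["joint_torque"].round(1))
E
```

```text
t 6.05 tip_m mm [-36.9 -53.   97.7] F_m [-0.3 -0.4  0.1]
-30 -12 [0, 0, 0, 2, 49, 8, 0, 0, 0, 0, 0, 0, 9]
-12 -6 [0, 0, 0, 10, 74, 13, 0, 0, 0, 0, 0, 0, 0]
-6 0 [101, 62, 155, 93, 76, 48, 0, 0, 0, 0, 0, 0, 0]
0 6 [97, 63, 131, 80, 68, 43, 0, 0, 0, 0, 0, 0, 0]
6 12 [0, 0, 21, 22, 78, 12, 0, 0, 0, 0, 0, 0, 0]
12 30 [0, 0, 0, 3, 59, 11, 0, 0, 0, 0, 0, 0, 21]
[ -1.    6.1 -32.9   0.  -51.  -50.2] [ -0.  -32.7  24.    5.7   0.   -0. ]
```

View pics/w4.png

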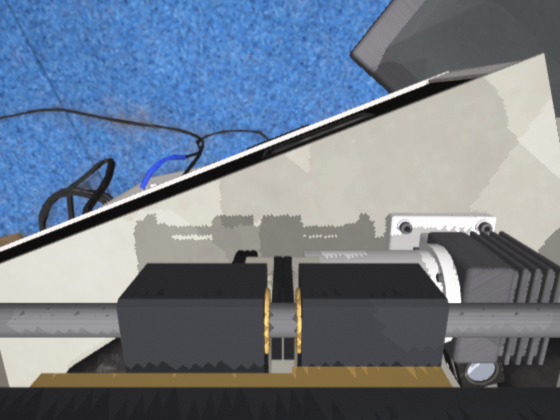

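The pin is now hidden behind the right carrier. The finger ends stop at row ~257 (tool x about -13), the same as before, so the real tip is about 32 mm higher than nominal. I'll lower a further 16 mm.

>>> send_rows --plan '[[[0.02,0,0],[0,0,0]],[[0.04,0,0],[0,0,0]],[[0.06,0,0.02],[0,0,0]],[[0.08,0,0.04],[0,0,0]],[[0.1,0,0.05],[0,0,0]]]'

```text
time_s: 6.6
tcp_pos: [0.4275, -0.1942, 0.1015]
eef_rot: [-65.2, 90.0, -26.4]
contact_force: [-0.2, -0.4, -0.2]
gripper_width: 0.0004
```

```bash
python3 g.py
```

```text
t 6.6 tip_m mm [-28.9 -53.2  82.5] F_m [-0.5 -0.2 -0.2]
[ -0.3   7.5 -33.6   0.  -48.9 -50.9] 0.0004
```

No force even where the stated tip would overlap the tube, so the offset holds. Now I push along +y.

>>> send_rows --plan '[[[0,0.02,0],[0,0,0]],[[0,0.04,0],[0,0,0]],[[0,0.06,0],[0,0,0]],[[0,0.08,0],[0,0,0]],[[0,0.1,0],[0,0,0]]]'

```text
time_s: 7.1
tcp_pos: [0.4181, -0.1824, 0.1018]
eef_rot: [-59.9, 89.9, -21.0]
contact_force: [0.5, -1.6, 0.1]
gripper_width: -0.0
```

```bash
python3 pin.py
```

```text
t 7.15 tip_m mm [-28.9 -37.9  82.8] F_m [0.  0.1 0.2]
n 134 y [-29.6 -25.8 -21.9] x [-40.6 -40.1 -39.6] ang [-43.7 -41.4 -39.5]
```

Contact: about -1.6 N along the axis, matching the friction. Continuing.

>>> send_rows --plan '[[[0,0.02,0],[0,0,0]],[[0,0.03,0],[0,0,0]],[[0,0.04,0],[0,0,0]],[[0,0.05,0],[0,0,0]],[[0,0.06,0],[0,0,0]]]'

```text
time_s: 7.65
tcp_pos: [0.4125, -0.1752, 0.1019]
eef_rot: [-53.9, 89.9, -15.1]
contact_force: [1.3, -1.0, 0.9]
gripper_width: 0.0009
```

```bash
python3 - <<'E'
from plant import r
from h import *
w=r.capture("wrist");st=r.get_state();show(st);C=cloud(w);M=tom(Q,C);T=Rt(st).inv().apply(C-st["tcp_pos"])
rr=np.hypot(M[:,0],M[:,2]-.075)
m=(rr>.036)&(rr<.066)&(M[:,2]>.098)&(M[:,2]<.135)&(abs(M[:,1])<.03)&(T[:,0]>-.009)
print(m.sum(), (np.percentile(M[m],[3,50,97],axis=0)*1e3).round(1).tolist() if m.any() else '')
for n in("scene","top"):
    c=r.capture(n);print(n,[(np.round(d["uv"]),round(d["score"],2)) for d in r.find_in(c,"pin_top")[:2]],[proj(c,tow(Q,[-.031,y,.129])).round(0).tolist() for y in(-.012,.008)])
E
```

```text
t 7.7 tip_m mm [-28.8 -28.8  82.9] F_m [ 1.3 -2.8  0.1]
0 
scene [(array([272., 282.]), 0.77)] [[[243.0, 236.0]], [[240.0, 225.0]]]
top [] [[[318.0, 220.0]], [[310.0, 226.0]]]
```

>>> send_rows --plan '[[[0,0.01,0],[0,0,0]],[[0,0.02,0],[0,0,0]],[[0,0.03,0],[0,0,0]],[[0,0.035,0],[0,0,0]],[[0,0.04,0],[0,0,0]]]'

```text
time_s: 8.4
tcp_pos: [0.4084, -0.1704, 0.1017]
eef_rot: [-52.4, 89.9, -13.6]
contact_force: [2.4, -1.7, 1.1]
gripper_width: 0.0005
```

>>> send_rows --plan '[[[0,0.004,0],[0,0,0]],[[0,0.008,0],[0,0,0]],[[0,0.012,0],[0,0,0]],[[0,0.016,0],[0,0,0]],[[0,0.02,0],[0,0,0]]]'

```text
time_s: 8.9
tcp_pos: [0.4064, -0.168, 0.1017]
eef_rot: [-54.4, 89.9, -15.5]
contact_force: [1.6, -1.3, -0.1]
gripper_width: 0.0008
```

```bash
python3 g.py
```

```text
t 8.9 tip_m mm [-29.  -19.7  82.7] F_m [ 0.4 -2.1 -0.1]
[  3.4   4.6 -37.    0.  -48.3 -54.6] 0.0008
```

>>> send_rows --plan '[[[0,0.002,0],[0,0,0]],[[0,0.004,0],[0,0,0]],[[0,0.006,0],[0,0,0]],[[0,0.008,0],[0,0,0]],[[0,0.01,0],[0,0,0]]]'

```text
time_s: 9.4
tcp_pos: [0.4055, -0.1669, 0.1017]
eef_rot: [-53.8, 89.9, -15.0]
contact_force: [1.6, -2.0, 0.2]
gripper_width: 0.0005
```

```bash
python3 g.py
```

```text
t 9.4 tip_m mm [-29.  -18.1  82.7] F_m [-0.  -2.6  0.2]
[  3.6   4.5 -37.1   0.  -48.3 -54.8] 0.0005
```

>>> send_rows --plan '[[[0,0.002,0],[0,0,0]],[[0,0.004,0],[0,0,0]],[[0,0.006,0],[0,0,0]],[[0,0.006,0],[0,0,0]],[[0,0.006,0],[0,0,0]]]'

```text
time_s: 9.9
tcp_pos: [0.4049, -0.1661, 0.1017]
eef_rot: [-52.6, 89.9, -13.8]
contact_force: [2.0, -1.1, 0.5]
gripper_width: 0.0006
```

```bash
python3 g.py
```

```text
t 9.9 tip_m mm [-29.  -17.2  82.7] F_m [ 0.8 -2.1  0.5]
[  3.7   4.4 -37.2   0.  -48.3 -54.9] 0.0006
```

>>> send_rows --plan '[[[0,-0.02,0],[0,0,0]],[[0,-0.05,0],[0,0,0]],[[-0.08,-0.05,0],[0,0,0]],[[-0.16,-0.05,0],[0,0,0]],[[-0.22,-0.05,0],[0,0,0]]]'

```text
time_s: 10.4
tcp_pos: [0.4095, -0.1722, 0.1351]
eef_rot: [-57.6, 90.0, -18.8]
contact_force: [-0.5, -0.3, 0.3]
gripper_width: 0.0003
```

```bash
python3 pin.py
```

```text
t 10.45 tip_m mm [-28.6 -25.4 117.4] F_m [ 0.2 -0.4  1.9]
n 278 y [-0.4  3.7  8.5] x [-33.8 -30.6 -26.8] ang [-33.6 -29.8 -27. ]
```

The pin is at y = 4 mm, about 4 mm short of the corner. I'll push again to tip y of about -13 and feel for the wall.

>>> send_rows --plan '[[[0.08,0,0],[0,0,0]],[[0.16,0,0],[0,0,0]],[[0.23,0,0],[0,0,0]],[[0.23,0.03,0],[0,0,0]],[[0.23,0.055,0],[0,0,0]]]'

```text
time_s: 10.95
tcp_pos: [0.4046, -0.1658, 0.1014]
eef_rot: [-71.9, 89.9, -33.1]
contact_force: [0.8, -1.8, -0.4]
gripper_width: 0.0009
```

>>> send_rows --plan '[[[0,0.005,0],[0,0,0]],[[0,0.01,0],[0,0,0]],[[0,0.015,0],[0,0,0]],[[0,0.018,0],[0,0,0]],[[0,0.018,0],[0,0,0]]]'

```text
time_s: 11.45
tcp_pos: [0.4033, -0.1636, 0.1016]
eef_rot: [-59.8, 89.9, -21.0]
contact_force: [1.8, -0.4, 1.3]
gripper_width: 0.0004
```

```bash
python3 g.py
```

```text
t 11.45 tip_m mm [-28.7 -14.3  82.6] F_m [ 1.1 -1.5  1.3]
[  4.1   4.1 -37.6   0.1 -48.2 -55.3] 0.0004
```

Now small steps to feel the wall.

>>> send_rows --plan '[[[0,0.002,0],[0,0,0]],[[0,0.004,0],[0,0,0]],[[0,0.006,0],[0,0,0]],[[0,0.008,0],[0,0,0]],[[0,0.008,0],[0,0,0]]]'

```text
time_s: 11.95
tcp_pos: [0.4026, -0.1627, 0.1017]
eef_rot: [-58.7, 89.9, -19.9]
contact_force: [0.4, -1.5, 0.4]
gripper_width: 0.0003
```

```bash
python3 g.py
```

```text
t 11.95 tip_m mm [-28.6 -13.1  82.7] F_m [-0.7 -1.4  0.4]
[  4.3   4.  -37.7   0.1 -48.2 -55.5] 0.0003
```

>>> send_rows --plan '[[[0,0.001,0],[0,0,0]],[[0,0.002,0],[0,0,0]],[[0,0.003,0],[0,0,0]],[[0,0.004,0],[0,0,0]],[[0,0.004,0],[0,0,0]]]'

```text
time_s: 12.45
tcp_pos: [0.4022, -0.1622, 0.1017]
eef_rot: [-58.2, 89.9, -19.3]
contact_force: [0.6, -1.3, -0.6]
gripper_width: 0.0004
```

```bash
python3 g.py
```

```text
t 12.45 tip_m mm [-28.6 -12.5  82.7] F_m [-0.3 -1.4 -0.6]
[  4.3   4.  -37.7   0.1 -48.2 -55.6] 0.0004
```

>>> send_rows --plan '[[[0,-0.02,0],[0,0,0]],[[0,-0.05,0],[0,0,0]],[[-0.08,-0.05,0],[0,0,0]],[[-0.16,-0.05,0],[0,0,0]],[[-0.22,-0.05,0],[0,0,0]]]'

```text
time_s: 12.95
tcp_pos: [0.4069, -0.1682, 0.1352]
eef_rot: [-58.8, 89.9, -20.0]
contact_force: [0.3, -0.0, -0.9]
gripper_width: 0.0005
```

```bash
python3 pin.py w5.png; python3 - <<'E'
import cv2
a=cv2.imread("pics/w5.png")[200:300,280:440];cv2.imwrite("pics/w5z.png",cv2.resize(a,(800,500),interpolation=cv2.INTER_CUBIC))
E
```

```text
t 13.0 tip_m mm [-28.1 -20.7 117.5] F_m [ 1.2 -0.7  1. ]
n 279 y [ 4.4  8.4 13. ] x [-33.5 -30.2 -25.8] ang [-33.2 -29.5 -26.6]
```

View pics/w5z.png

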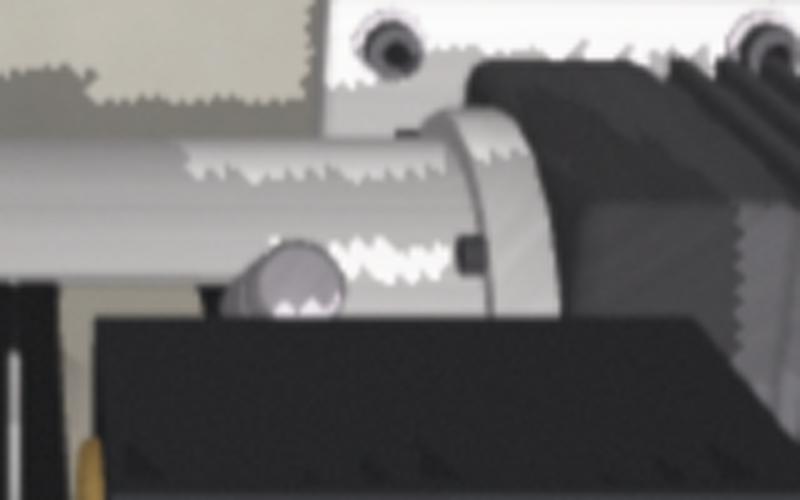

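The pin measures y = 8.5 mm, at the corner; the crop shows the knob at (300,280) clear of the fingers. Next I move over to its -x side.

>>> send_rows --plan '[[[0,0.02,-0.05],[0,0,0]],[[0,0.06,-0.1],[0,0,0]],[[0,0.11,-0.15],[0,0,0]],[[0,0.16,-0.17],[0,0,0]],[[0,0.19,-0.17],[0,0,0]]]'

```text
time_s: 13.5
tcp_pos: [0.3687, -0.1618, 0.1362]
eef_rot: [-52.0, 89.8, -13.2]
contact_force: [0.5, -0.1, 0.7]
gripper_width: 0.0007
```

```bash
python3 g.py -52 8.5 82
```

```text
t 13.5 tip_m mm [-54.5   8.8 117.2] F_m [ 0.3 -0.4  0.7]
[  4.8  -2.  -38.4   0.1 -53.4 -56.1] 0.0007
['-52', '8.5', '82'] [ 0.234 -0.001  0.016] [0.003 0.003 0.004]
```

>>> send_rows --plan '[[[0.06,0,0],[0,0,0]],[[0.12,0,0],[0,0,0]],[[0.18,0,0],[0,0,0]],[[0.234,0,0],[0,0,0]],[[0.234,0,0],[0,0,0]]]'

```text
time_s: 14.0
tcp_pos: [0.368, -0.1619, 0.0995]
eef_rot: [-90.0, 89.9, -51.2]
contact_force: [0.2, 0.3, -0.0]
gripper_width: 0.0004
```

```bash
python3 g.py -40 8.5 82 0 8.5 82
```

```text
t 14.0 tip_m mm [-55.2   9.2  80.5] F_m [ 0.3  0.1 -0. ]
[  4.8   0.9 -41.4   0.1 -47.7 -56.1] 0.0004
['-40', '8.5', '82'] [-0.01  -0.005  0.101] [0.002 0.    0.001]
['0', '8.5', '82'] [-0.01  -0.006  0.368] [0.002 0.    0.001]
```

>>> send_rows --plan '[[[-0.01,0,0.03],[0,0,0]],[[-0.01,0,0.06],[0,0,0]],[[-0.01,0,0.09],[0,0,0]],[[-0.01,0,0.11],[0,0,0]],[[-0.01,0,0.13],[0,0,0]]]'

```text
time_s: 14.5
tcp_pos: [0.3833, -0.1495, 0.1011]
eef_rot: [-93.5, 89.9, -54.7]
contact_force: [-1.1, -0.5, 0.4]
gripper_width: 0.0005
```

```bash
python3 pin.py; python3 - <<'E'
from plant import r
from h import *
t=r.capture("scene");print([(np.round(d["uv"]),round(d["score"],2)) for d in r.find_in(t,"pin_top")[:2]])
E
```

```text
t 14.55 tip_m mm [-35.    9.2  82.1] F_m [ 0.7 -0.4 -0. ]
n 313 y [-5.3  9.1 24.4] x [-47.  -46.4 -44.7] ang [-48.5 -46.9 -44.1]
[(array([266., 273.]), 0.83)]
```

>>> send_rows --plan '[[[0,0,0.03],[0,0,0]],[[0,0,0.06],[0,0,0]],[[0,0,0.09],[0,0,0]],[[0,0,0.11],[0,0,0]],[[0,0,0.13],[0,0,0]]]'

```text
time_s: 15.15
tcp_pos: [0.3989, -0.137, 0.1011]
eef_rot: [-73.4, 89.9, -34.6]
contact_force: [-0.4, -1.1, 0.0]
gripper_width: 0.0005
```

```bash
python3 g.py
```

```text
t 15.15 tip_m mm [-15.4   9.2  82.1] F_m [-0.9 -0.6  0. ]
[  8.1   2.9 -39.1   0.1 -48.  -59.4] 0.0005
```

>>> send_rows --plan '[[[0,0,0.02],[0,0,0]],[[0,0,0.04],[0,0,0]],[[0,0,0.06],[0,0,0]],[[0,0,0.08],[0,0,0]],[[0,0,0.09],[0,0,0]]]'

```text
time_s: 15.65
tcp_pos: [0.4095, -0.1284, 0.101]
eef_rot: [-79.9, 89.9, -41.1]
contact_force: [-0.9, -0.7, -0.2]
gripper_width: 0.0007
```

```bash
python3 g.py; python3 - <<'E'
from plant import r
from h import *
for n in("scene","top"):
    c=r.capture(n);print(n,[(np.round(d["uv"]),round(d["score"],2)) for d in r.find_in(c,"pin_top")[:2]],proj(c,tow(Q,[[.02,.008,.1337],[.031,.008,.129]])).round(0).tolist())
    M=tom(Q,cloud(c));m=(M[:,0]>.012)&(M[:,0]<.05)&(abs(M[:,1]-.008)<.012)&(M[:,2]>.108)&(M[:,2]<.145);print(m.sum(),np.percentile(M[m],[3,50,97],axis=0).round(4).tolist() if m.any() else '')
E
```

```text
t 15.65 tip_m mm [-1.8  9.4 82. ] F_m [-1.2  0.  -0.2]
[  9.2   3.6 -38.2   0.1 -48.1 -60.4] 0.0007
scene [(array([266., 268.]), 0.59)] [[272.0, 216.0], [279.0, 216.0]]
0 
top [] [[293.0, 205.0], [289.0, 201.0]]
0
```

>>> send_rows --plan '[[[0,0,0.01],[0,0,0]],[[0,0,0.02],[0,0,0]],[[0,0,0.03],[0,0,0]],[[0,0,0.04],[0,0,0]],[[0,0,0.045],[0,0,0]]]'

```text
time_s: 16.35
tcp_pos: [0.4149, -0.1242, 0.101]
eef_rot: [-65.4, 89.9, -26.6]
contact_force: [-1.1, -0.1, -0.4]
gripper_width: 0.0005
```

>>> send_rows --plan '[[[0,0,0.003],[0,0,0]],[[0,0,0.006],[0,0,0]],[[0,0,0.009],[0,0,0]],[[0,0,0.011],[0,0,0]],[[0,0,0.011],[0,0,0]]]'

```text
time_s: 16.85
tcp_pos: [0.4163, -0.1231, 0.1011]
eef_rot: [-63.3, 89.9, -24.5]
contact_force: [-1.2, 0.3, -0.3]
gripper_width: 0.0003
```

```bash
python3 g.py
```

```text
t 16.85 tip_m mm [ 6.8  9.3 82.1] F_m [-0.8  1.  -0.3]
[  9.8   4.1 -37.7   0.1 -48.1 -61. ] 0.0003
```

>>> send_rows --plan '[[[0,0,0.002],[0,0,0]],[[0,0,0.004],[0,0,0]],[[0,0,0.006],[0,0,0]],[[0,0,0.008],[0,0,0]],[[0,0,0.008],[0,0,0]]]'

```text
time_s: 17.35
tcp_pos: [0.4173, -0.1223, 0.1011]
eef_rot: [-62.7, 89.9, -23.8]
contact_force: [-0.5, -0.5, -0.1]
gripper_width: 0.0006
```

```bash
python3 g.py
```

```text
t 17.35 tip_m mm [ 8.1  9.3 82.1] F_m [-0.7 -0.1 -0.1]
[  9.9   4.2 -37.6   0.1 -48.1 -61.1] 0.0006
```

>>> send_rows --plan '[[[0,0,0.002],[0,0,0]],[[0,0,0.004],[0,0,0]],[[0,0,0.006],[0,0,0]],[[0,0,0.006],[0,0,0]],[[0,0,0.006],[0,0,0]]]'

```text
time_s: 17.85
tcp_pos: [0.418, -0.1217, 0.1011]
eef_rot: [-60.8, 89.9, -21.9]
contact_force: [-0.6, -0.8, 0.0]
gripper_width: 0.0004
```

```bash
python3 g.py
```

```text
t 17.85 tip_m mm [ 9.   9.3 82.1] F_m [-1.  -0.3  0. ]
[ 10.    4.2 -37.6   0.1 -48.1 -61.2] 0.0004
```

The end isn't felt yet. I'll back off, rise and look.

>>> send_rows --plan '[[[0,0,-0.07],[0,0,0]],[[0,0,-0.15],[0,0,0]],[[-0.1,0,-0.3],[0,0,0]],[[-0.2,0,-0.4],[0,0,0]],[[-0.23,0,-0.4],[0,0,0]]]'

```text
time_s: 18.35
tcp_pos: [0.37, -0.1604, 0.1367]
eef_rot: [-47.3, 89.8, -8.5]
contact_force: [-0.4, 0.4, -0.1]
gripper_width: 0.0002
```

```bash
cat > pin2.py <<'E'
from plant import r
from h import *
for n in("wrist","scene","top"):
    c=r.capture(n);M=tom(Q,cloud(c));rr=np.hypot(M[:,0],M[:,2]-.075)
    m=(M[:,0]>.01)&(M[:,0]<.05)&(abs(M[:,1]-.008)<.012)&(rr>.045)&(rr<.066)&(M[:,2]>.11);a=np.degrees(np.arctan2(M[m,0],M[m,2]-.075))
    print(n,m.sum(),(np.percentile(M[m],[3,50,97],axis=0)*1e3).round(1).tolist() if m.any() else '',np.percentile(a,[3,50,97]).round(1) if m.any() else '')
    cv2.imwrite(f"pics/p_{n}.png",c["color"][...,::-1])
show(r.get_state())
E
python3 pin2.py
```

```text
wrist 189 [[19.9, 4.6, 114.7], [22.8, 8.9, 117.8], [25.1, 13.6, 121.1]] [25.5 27.9 30.6]
scene 71 [[22.1, 3.1, 114.3], [28.3, 5.8, 123.4], [35.9, 11.1, 129.1]] [26.5 30.4 36.5]
top 0  
t 18.5 tip_m mm [-50.9   9.  116.7] F_m [-0.2 -0.5 -0.6]
```

```bash
python3 - <<'E'
from plant import r
from h import *
P=[]
for n in("wrist","scene"):
    c=r.capture(n);M=tom(Q,cloud(c));rr=np.hypot(M[:,0],M[:,2]-.075)
    m=(M[:,0]>.01)&(M[:,0]<.05)&(abs(M[:,1]-.008)<.013)&(rr>.040)&(rr<.060)&(M[:,2]>.108);P.append(M[m])
def res(p,P):
    d=np.array([np.sin(p[0]),0,np.cos(p[0])]);V=P-[0,p[1],.075];return np.linalg.norm(V-np.outer(V@d,d),axis=1)-.005
for q in(P[0],P[1],np.vstack(P)):
    s=least_squares(res,[.52,.008],args=(q,),loss="soft_l1",f_scale=.001);print(len(q),np.degrees(s.x[0]),s.x[1],np.median(abs(s.fun)))
c=cv2.imread("pics/p_scene.png")[170:290,210:330];w=cv2.imread("pics/p_wrist.png")[200:320,220:340]
cv2.imwrite("pics/pp.png",np.hstack([cv2.resize(x,(400,400),interpolation=2) for x in(c,w)]))
E
```

```text
240 32.90442155840308 0.009038886714828227 0.00033182204901496034
71 33.25069128868027 0.008578390317569264 0.0004963244584978536
311 32.94403795753868 0.008929227017480076 0.00038283759063833123
```

View pics/pp.png

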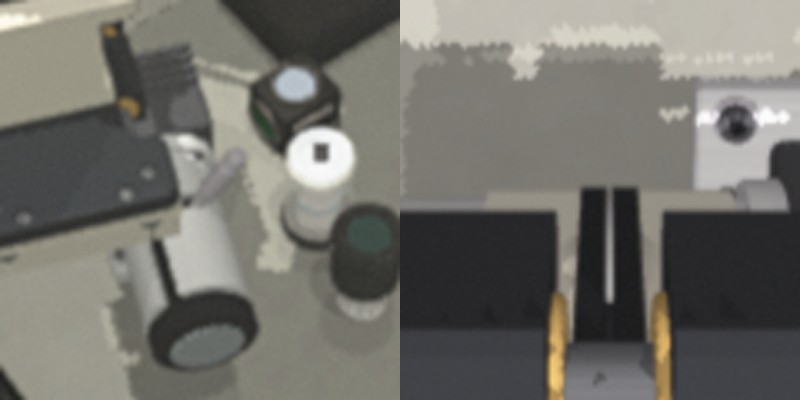

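The scene view shows the pin leaning to +x at the far end, with the gripper clear and the loose parts where they were. The fit gives 33° from upright (turn about 1.10 rad) at y = 8.9 mm. I'll rise clear and hand in.

>>> send_rows --plan '[[[-0.1,0,0],[0,0,0]],[[-0.2,0,0],[0,0,0]],[[-0.3,0,0],[0,0,0]],[[-0.3,0,0],[0,0,0]],[[-0.3,0,0],[0,0,0]]]'

```text
time_s: 19.1
tcp_pos: [0.3711, -0.1589, 0.1794]
eef_rot: [-66.9, 90.0, -28.0]
contact_force: [-0.7, -0.7, 0.1]
gripper_width: 0.0005
```

```bash
python3 pin2.py; python3 -c "
from plant import r
print(r.close_job())"
```

```text
wrist 20 [[28.0, 10.0, 125.1], [29.9, 10.4, 127.6], [36.4, 10.7, 129.7]] [27.7 29.6 36. ]
scene 72 [[21.9, 3.3, 114.4], [28.2, 5.7, 123.4], [35.9, 10.6, 128.9]] [27.1 30.1 35.5]
top 0  
t 19.25 tip_m mm [-51.3   9.8 160.1] F_m [-0.1  0.3 -0.9]
the job is handed in; nothing more can be done
None
```

The pin is in the far end of the cross slot and the job is handed in, at 19.3 s of the 38 s. No verdict was reported.

- **Pushing:** I used the shut fingertips, first along the slot to the corner, then from the -x side through the cross slot. Push forces read about 1–3 N at the ends of the moves. I never felt either slot end, so the final position rests on measurement alone.
- **Last checks:** A depth fit from two cameras put the pin at about 33° to the +x side, a turn of about 1.10 rad. It also gave y ≈ 8.9 mm, so tube_in is about 31 mm. After rising clear, the scene depth still showed the pin in the same place. The arm was clear of everything, and the loose parts looked unmoved in the last picture, though I did not measure them again.
- **What disagreed:**
  - The wrist depth showed the closed fingertips ending about 13 mm behind the TCP, not 19 mm ahead as stated. My first pass went over the pin without touching it, so I lowered the arm about 30 mm more.
  - My first push stopped about 4 mm short of the corner, because the fingers were narrower than I assumed. A wrist measurement showed this and I finished the push.
  - The "pin_top" detector gave wrong positions once the gripper was near, so I used depth data instead.

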